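Put the fallen spice jar away in the covered carousel and click it on

ROBOT

A 6-joint arm with a two-finger parallel gripper is mounted at the origin on a cart in front of the work surface, level with it; the furniture and walls round the work are solid. World frame = base frame: x ahead of the robot, y to its left, z up, the work surface at z = 0. Lengths are in mm, angles in degrees, forces in N, time in s.
With the tool pointing down it reaches from about 350 to 975 mm from the base axis. Payload 7.1 kg.
Tool frame: the origin (TCP) lies at the very end of the fingers, on their centre line; the grasp point (between the pads) lies 19 mm behind it; z points along the fingers, y is the line along which they close (so a half turn about z gives the same grasp; the last joint's range is limited). The gripper opens to 88 mm and grips with 3 to 60 N. Pads are 20 mm wide; open, the fingers measure 115 mm over their backs; the gripper's body (75 mm by 178 mm) begins 61 mm behind the grasp point.
Start: joints at [64.4, 24.242, 93.386, -0, 62.372, -1.089], TCP at [259.261, 568.672, 222.675] pointing down, gripper open.
Joint ranges: [-172.04, 172.04], [-51.8, 120.97], [4.93, 147.93], [-75.15, 255.16], [6.16, 154.13], [-145.62, 145.62]. Speed limits (degrees/s): [136.94, 136.94, 172.46, 180, 180, 180].

INTERFACE

Orientations are given as [roll, pitch, yaw] about the fixed x, y, z axes, in that order (R = Rz(yaw) Ry(pitch) Rx(roll)).
In Python, from workcell import robot gives the robot as it stands. The module is installed in compiled form; this text tells all that it offers.
- The arm moves only by the tool jog_arm, never from a script. Its argument "increments" is a list of rows, each an object of numbers: "x", "y", "z": the shift along the tool's x, y, z in normalised numbers (1 is 750 mm); "rx", "ry", "rz": the turn, a rotation vector about the tool's x, y, z in normalised numbers (1 is pi rad). In form: [{"x": .., "y": .., "z": .., "rx": .., "ry": .., "rz": ..}, ...]. A call has 1 to 20 rows; each row is the pose to reach, as a shift and turn from the pose commanded when the call began, along the tool's axes at that moment; what a row does not reach only later rows make up. A row lasts 1/12 s, in which the tool goes at most 41.7 mm and 7.16 degrees, less where a joint would pass 70% of its speed; a pose out of reach is approached as far as the arm can. A call with a gripper value outside its range is refused whole. "gripper" is the closure, from 0 (fully open) to 1 (shut), set as the call begins (left out, the last holds). The fingers move at their own pace and stop on an object; "newtons" is the grip in N (left out, the last holds). Time passes only in rows, so rows that repeat a pose let the fingers close. It gives the time, the measured TCP pose, the force, the opening and the grip force at its end, in the units of the state.
- robot.state(): the state, without advancing time (a new reading comes with each control period).
- robot.read_camera(name): name is "scene" or "top" or "wrist"; returns a dict with "frame" (384x512x3 uint8, red, green, blue), "depth" (384x512 float32, mm along the optical axis (not along the pixel's ray), 0 where there is no reading), "fx", "fy", "cx", "cy" (pixels), "k1" (the pictures are not rectified: a ray, as slopes to the right and down, at radius r is drawn at 1 + k1 r^2 times it, then the intrinsics apply), "eye" and "orientation" of the camera in the world; the wrist camera has in their place "mount" (4x4, takes a point from camera to tool coordinates, whose origin is the TCP and whose axes are the flange's). Camera axes: x right, y up, looking along -z (the intrinsics and any distortion apply to the point x, -y, -z); pixel columns grow to the right and rows downward; lengths in mm; the calibration is good to about 2 mm. A picture is of the moment at which its call begins: read the wrist's pose just before it.
- robot.sign_off(): hands the job in; it is judged then, once.
Trained networks look in a picture, given as the dict that the camera call returned (one of the last four; its "shot" number tells which), for a name from the list of things; names that differ only in an ending like _2 or _b are one class to them, and where a whole thing is asked for, a point or a joint stands for the part that bears it (a point fixed in the world has none). Each returns a list of dicts, best first, with "confidence" (0 to 1); they miss things now and then, are a little off and sometimes report something else, mostly with a low value. They report only what shows in the picture. A call takes as long as a camera call. They do not tell look-alikes from the thing itself.
- robot.recognise(target, picture): "centre" ([column, row] in pixels, amid what is visible of it).
The state is a dict: "t": time; "joint_positions": joint angles; "joint_velocities": joint speeds; "joint_torque": joint torques, N m; "tool_pos": TCP position; "ee_rot": TCP orientation; "ft_force": force on the tool from outside, world axes, zero at the start; "torque": the same for the moment, N m; "opening": finger opening in mm; "grasp_force": force on a finger pad.
Only numpy, scipy, OpenCV 4.12 (cv2) and the standard library are available. Lean on these libraries where they do the work, as an engineer would, in place of code of your own. Each camera call takes 0.05 s, during which the arm holds its last target. There are 200 camera calls.

TASK

A spice jar is lying on the worktop beside the covered spice carousel. Stand it up and lower it, foot first and without dropping it, through the mouth of the clear cover into the empty pocket there; then turn the carousel by one click, the way that brings its other empty pocket under the mouth, ready for the next jar. Leave the tin, the tea box and the mug where they stand.

Things in the scene. Friction and masses are not known exactly. Their poses are not given: they have to be found in the camera images.
- jar: The spice jar to put away: round, 105 mm long; glass body 40 mm in diameter, cap 41 mm in diameter on the last 20 mm; 0.08 to 0.15 kg. It starts lying on its side on the worktop at the right, cap towards the robot, to its right or between, and rolls if nudged. Origin: centre of the foot; its z axis runs from foot to cap. Standing on the worktop its origin is at z = 0.
- jar_cap (a point): Centre of the outer face of the jar's cap, 105 mm from the foot along the jar's z axis. The worktop at the right, where the jar lies, is free between the mug and the front edge: room to stand it up.
- carousel: Covered spice carousel, fixed: a round plinth 208 mm across with a clear drum-shaped cover, 202 mm outer diameter, wall 3 mm, flat top 141 mm above the worktop. The wall stands full height all round; the only opening is the mouth in the top. Origin: centre of the plinth on the worktop. Its -x axis points to the mouth's side, roughly towards the robot.
- mouth (a point): On the pocket floor (20 mm above the worktop) under the middle of the mouth, 68 mm from the carousel's centre on its -x side: a pocket at its click stop is centred here. A seated jar's cap top is 125 mm above the worktop, 16 mm below the cover's top.
- mouth_top (a point): Middle of the mouth, level with the cover's top, right above mouth. The mouth is a bite out of the 4 mm top plate: from 27 mm behind this point (straight edge, towards the axis) to the drum's wall 30 mm in front, and 50 mm to either side along the carousel's y axis. So fingers on a cap fit only beside it, closing along the carousel's y axis, from straight above.
- wheel (a joint): Angle of the turning tray, rad, counter-clockwise positive seen from above. Five pockets on a 68 mm radius, one click = 72 degrees (1.257 rad). At 0 pocket_a is under the mouth, at -1.257 pocket_b; it starts at one of these. A spring click stop pulls it to the nearest click from up to half a click away; turning takes up to 0.2 N m. No end stops.
- pocket_a (a point): Centre of the floor of one of the two empty pockets, 20 mm above the worktop; a seated jar's foot is here. The pocket is an upright collar on the turning tray, inner diameter 47 mm, rim 22 mm above this point. The other three pockets hold two jars and a salt mill, which stay in.
- pocket_b (a point): Centre of the floor of the other empty pocket, alike and next to pocket_a, 72 degrees counter-clockwise of it seen from above.
- knob (a point): Centre of the top of the bar knob that turns the tray, on the carousel's axis, 168 mm above the worktop, above the cover. The knob is an upright bar 36 mm long, 13 mm thick, 22 mm high on a flat round rosette of 36 mm diameter; this point's x axis runs along the bar, y across it. It turns with the tray.
- tin: Bystander: a food tin, 57 mm in diameter, 72 mm high, standing; origin at the centre of its foot.
- tea_box: Bystander: a carton of tea, 123 x 72 x 89 mm (its own x, y, z), standing; origin at the centre of its underside.
- mug: Bystander: a white mug, 80 mm across, 95 mm high, with a handle on its -y side (112 mm overall in y); origin at the middle of its underside, handle included.
There are look-alikes about, which are no part of the job. Leave any black look-alike of the jar alone.

How it is judged (in metres and radians):
On the way:
1. the jar stands fully down in the empty pocket under the mouth and has been let go (((horizontal distance between jar and pocket_a below 0.007 m and z of jar in the frame of pocket_a below 0.005 m and angle between jar's own z axis and vertical below 0.12 rad and horizontal distance between pocket_a and mouth below 0.007 m and contact force between the fingers and jar below 0.2 N) or (horizontal distance between jar and pocket_b below 0.007 m and z of jar in the frame of pocket_b below 0.005 m and angle between jar's own z axis and vertical below 0.12 rad and horizontal distance between pocket_b and mouth below 0.007 m and contact force between the fingers and jar below 0.2 N))), for 0.2 s.
At the end, for the whole second after the job is handed in: The jar stands upright (within 7 degrees) and fully down (foot within 5 mm of the floor) in one of the two pockets that were empty, within 7 mm of its centre, let go and at rest, and the other empty pocket is under the mouth, its centre within 7 mm of the mouth's (((horizontal distance between jar and pocket_a below 0.007 m and z of jar in the frame of pocket_a below 0.005 m and angle between jar's own z axis and vertical below 0.12 rad and horizontal distance between pocket_b and mouth below 0.007 m and contact force between the fingers and jar below 0.2 N and linear speed of jar below 0.02 m/s) or (horizontal distance between jar and pocket_b below 0.007 m and z of jar in the frame of pocket_b below 0.005 m and angle between jar's own z axis and vertical below 0.12 rad and horizontal distance between pocket_a and mouth below 0.007 m and contact force between the fingers and jar below 0.2 N and linear speed of jar below 0.02 m/s))); the robot touches nothing.
It fails at once if the jar is dropped through the mouth: it falls faster than 0.7 m/s in it (a free fall of more than 25 mm) (horizontal distance between jar and mouth below 0.03 m and height (world z) of jar below 0.14 m and linear speed of jar above 0.7 m/s).
It fails at once if the tray is turned the wrong way or on past the click: more than 0.75 rad beyond either of the two clicks that have an empty pocket under the mouth (value of joint wheel above 0.75 rad or value of joint wheel below -2.01 rad).
It fails at once if the tin is pushed more than 25 mm away or knocked over (distance of tin from where it was at the start of the episode above 0.025 m or angle between tin's own z axis and vertical above 0.35 rad).
It fails at once if the tea box is pushed more than 25 mm away or knocked over (distance of tea_box from where it was at the start of the episode above 0.025 m or angle between tea_box's own z axis and vertical above 0.35 rad).
It fails at once if the mug is pushed more than 25 mm away or knocked over (distance of mug from where it was at the start of the episode above 0.025 m or angle between mug's own z axis and vertical above 0.35 rad).
It also fails if it takes over 72 s, if anything falls off the work surface, if the arm or the gripper's body presses on something with over 40 N, if the wrist force passes 120 N, or if a joint passes its speed limit or range.

## Working session

There is one attempt and no reset: what is moved stays moved. The work goes in short steps, Python scripts to look and compute and a tool call to move; the robot and the scene stay as the last step left them, time stands still between calls to the robot, and variables do not carry over. Pictures are saved under pics/ and viewed, at most 10 in all, crops included, and the job is handed in when it is done.

Besides the shell and the picture viewer there is one more tool, called after "Request:" as name([rows], argument=value, ...), one row to a line, values as JSON. jog_arm: Moves the arm, as the interface text tells. Its arguments: {"type":"object","properties":{"increments":{"type":"array"},"gripper":{"type":"number"},"newtons":{"type":"number"}},"required":["increments"]}

```bash
mkdir -p pics; cat > h.py <<'E'
import numpy as np, cv2
from scipy.spatial.transform import Rotation as R
from workcell import robot
def rot(o):
    o=np.array(o,float)
    return o if o.shape==(3,3) else R.from_euler('xyz',o,degrees=True).as_matrix()
def pose(p,st=None):
    "camera rotation, eye"
    if 'eye' in p: return rot(p['orientation']),np.array(p['eye'],float)
    Rt=rot(st['ee_rot']);m=np.array(p['mount']);return Rt@m[:3,:3],Rt@m[:3,3]+np.array(st['tool_pos'])
def ray(p,uv,st=None):
    "unnormalised world ray with unit depth, eye"
    xd=(uv[0]-p['cx'])/p['fx'];yd=(uv[1]-p['cy'])/p['fy'];x,y=xd,yd
    for _ in range(20):
        s=1+p['k1']*(x*x+y*y);x,y=xd/s,yd/s
    Rc,e=pose(p,st);return Rc@np.array([x,-y,-1]),e
def atz(p,uv,z,st=None):
    d,e=ray(p,uv,st);return e+d*(z-e[2])/d[2]
def atd(p,uv,st=None):
    d,e=ray(p,uv,st);u,v=int(round(uv[0])),int(round(uv[1]));w=p['depth'][max(v-1,0):v+2,max(u-1,0):u+2]
    w=w[w>0];return e+d*np.median(w) if len(w) else None
def proj(p,P,st=None):
    Rc,e=pose(p,st);q=Rc.T@(np.array(P)-e);x,y=q[0]/-q[2],-q[1]/-q[2];s=1+p['k1']*(x*x+y*y)
    return np.array([p['cx']+p['fx']*x*s,p['cy']+p['fy']*y*s])
def save(p,n): cv2.imwrite('pics/'+n+'.png',p['frame'][:,:,::-1])
E
python3 - <<'E'
from h import *
np.set_printoptions(precision=1,suppress=True)
s=robot.state();print(s)
ims=[]
for c in('scene','top'):
    p=robot.read_camera(c);save(p,c+'0')
    print(c,p['eye'],p['orientation'],p['fx'],p['k1'])
    for n in('jar','jar_cap','carousel','knob','pocket_a','tin','tea_box','mug','mouth_top'):
        try: print(n,[(np.round(r['centre']),round(r['confidence'],2),atd(p,r['centre'])) for r in robot.recognise(n,p)][:4])
        except Exception as e: print(n,e)
p=robot.read_camera('wrist');print(np.array(p['mount']),p['fx'])
E
```

```text
{'t': 0.0, 'joint_positions': array([64.4, 24.3, 93.4, -0. , 62.4, -1.1]), 'joint_velocities': array([ 0. ,  0.1, -0. , -0.1, -0. ,  0.1]), 'joint_torque': array([ -0. , -54.5, -27.4,   0.1,   0. ,  -0. ]), 'tool_pos': array([259. , 568.2, 221.9]), 'ee_rot': array([-179.9,   -0. ,  155.5]), 'ft_force': array([0.1, 0.4, 0.2]), 'torque': array([-0., -0., -0.]), 'grasp_force': 0.0, 'opening': 87.6090929499363}
scene [-141.6 -702.  1187. ] [ 40.6  -0.7 -44.1] 460.84343882999843 -0.15818209165948038
jar [(array([257., 233.]), 0.87, array([ 460.2, -134.9,   38.8])), (array([295., 277.]), 0.61, array([ 433.1, -319.5,   34.4]))]
jar_cap [(array([258., 235.]), 0.68, array([ 457.1, -141. ,   40.6])), (array([298., 276.]), 0.58, array([ 438.2, -323.6,   38.9]))]
carousel [(array([220., 153.]), 0.83, array([546. , 127.8, 138.1]))]
knob [(array([215., 148.]), 0.73, array([622. , 245.9,  28.8]))]
pocket_a [(array([216., 148.]), 0.73, array([618.8, 238. ,  36.4]))]
tin [(array([164., 180.]), 0.84, array([376.1, 217.9,  65. ]))]
tea_box [(array([204., 212.]), 0.97, array([376.3,  14.1,  82.1])), (ar
[... 935 characters left out ...]
7.]), 0.9, array([578.8, 226. ,  20.3]))]
pocket_a [(array([152., 181.]), 0.8, array([566.8, 220.4,  21.2])), (array([334., 228.]), 0.75, array([ 449.7, -300.6,   41. ]))]
tin [(array([140., 241.]), 0.94, array([388.4, 225.3,  68.3])), (array([158., 161.]), 0.37, array([590.7, 177.1, 142.6]))]
tea_box [(array([208., 242.]), 0.9, array([392.6,  38.3,  87.7])), (array([154., 177.]), 0.23, array([579.9, 215.8,  21.2]))]
mug [(array([285., 166.]), 0.78, array([ 631.9, -161.8,    9.8]))]
mouth_top [(array([157., 166.]), 0.72, array([578. , 179.6, 142.1]))]
[[   0.     1.     0.3   77.6]
 [   1.    -0.     0.    -0.3]
 [   0.     0.3   -1.  -162.4]
 [   0.     0.     0.     1. ]] 285.5336091224184
```

```bash
python3 - <<'E'
import cv2
a=cv2.imread('pics/scene0.png')[110:320,130:390]; cv2.imwrite('pics/s1.png',cv2.resize(a,None,fx=2.8,fy=2.8,interpolation=3))
a=cv2.imread('pics/top0.png')[110:270,100:370]; cv2.imwrite('pics/t1.png',cv2.resize(a,None,fx=2.9,fy=2.9,interpolation=3))
E
```

```text
(no output)
```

View pics/s1.png

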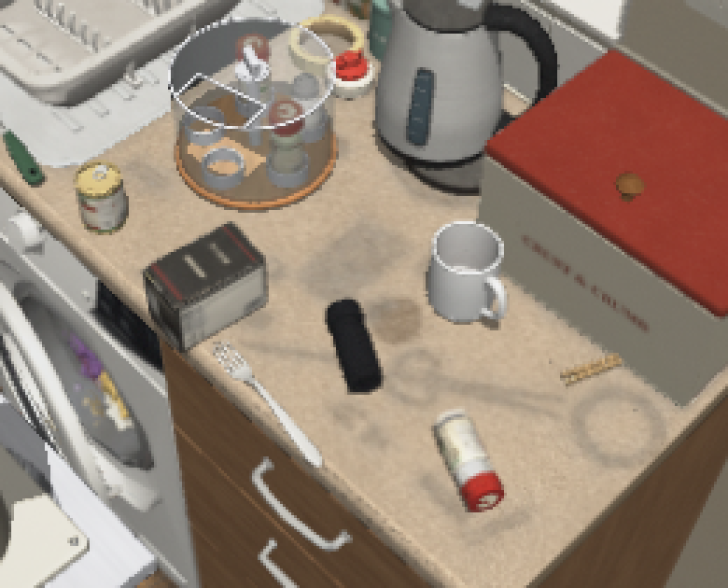

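View pics/t1.png

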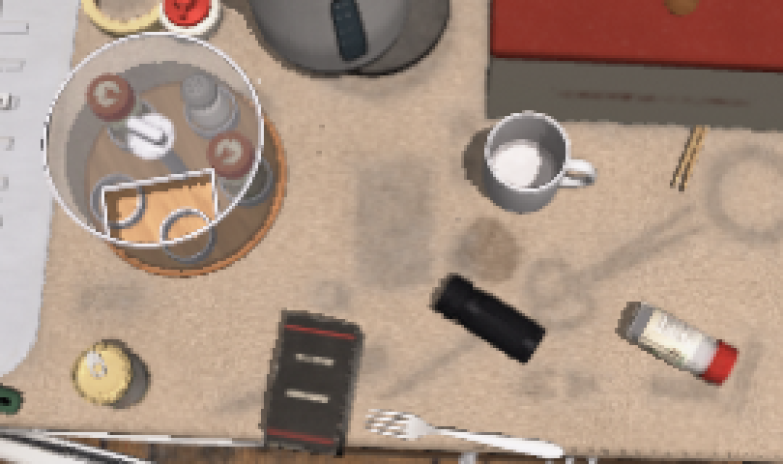

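The target is the white jar with the red cap, at s1 (467,460) and t1 (680,342), cap towards the robot and right. The black one is the decoy. The empty pockets are at t1 (187,235), under the mouth, and at (120,200), clockwise of it. So pocket_b is under the mouth, and the later turn is +72° (counter-clockwise).

```bash
cat >> h.py <<'E'
def delta(P,Rt,s=None):
    s=s or robot.state();R0=rot(s['ee_rot']);d=R0.T@(np.array(P)-s['tool_pos']);rv=R.from_matrix(R0.T@rot(Rt)).as_rotvec()
    print('xyz',np.round(d,1),'rot',np.round(rv,3))
E
python3 - <<'E'
from h import *
np.set_printoptions(precision=1,suppress=True)
p=robot.read_camera('top')
f=lambda u,v:(100+u/2.9,110+v/2.9)
c=atz(p,f(154,140),141);print('carousel',c)
for q in((103,187),(214,170),(219,226),(107,243)):print(q,atz(p,f(*q),141)-c)
for q in((150,135),):print('knob',atz(p,f(*q),168))
for q in((187,235),(120,200)):print('pocket rim',atz(p,f(*q),42))
for q in((632,320),(722,362)):print('jar',atz(p,f(*q),20))
print(atz(p,f(530,160),90), atz(p,f(345,20),200))
# view pose: camera over jar, tool down
delta([470,-290,260],[180,0,155.5])
delta([560,190,330],[180,0,155.5])
E
```

```text
carousel [598.6 191.3 141. ]
(103, 187) [-45.5  41.7   0. ]
(214, 170) [-25.7 -57.1   0. ]
(219, 226) [-76.5 -66.1   0. ]
(107, 243) [-96.2  32.4   0. ]
knob [594.7 187.5 168. ]
pocket rim [533.9 177.2  42. ]
pocket rim [566.1 247.4  42. ]
jar [ 473.5 -259.2   20. ]
jar [ 435.9 -348.    20. ]
[ 609.9 -149.9   90. ] [695.   20.3 200. ]
xyz [-548.  -693.9  -37.3] rot [-0. -0. -0.]
xyz [-430.7 -219.8 -107.3] rot [-0. -0. -0.]
```

Careful with the scale: shifts go in shares of 750 mm and turns go in shares of pi rad. That gives: -440 mm / 750 = -0.5867, -400 mm / 750 = -0.5333.

Request:
jog_arm([
  {"x": -0.5333,"y": -0.2667,"z": -0.1467},
  {"x": -0.5867,"y": -0.28,"z": -0.1467},
  {"x": -0.5867,"y": -0.28,"z": -0.1467},
  {"x": -0.5867,"y": -0.28,"z": -0.1467},
  {"x": -0.5867,"y": -0.28,"z": -0.1467},
  {"x": -0.5867,"y": -0.28,"z": -0.1467},
  {"x": -0.5867,"y": -0.28,"z": -0.1467},
  {"x": -0.5867,"y": -0.28,"z": -0.1467},
  {"x": -0.5867,"y": -0.28,"z": -0.1467},
  {"x": -0.5867,"y": -0.28,"z": -0.1467},
  {"x": -0.5867,"y": -0.28,"z": -0.1467},
  {"x": -0.5867,"y": -0.28,"z": -0.1467},
  {"x": -0.5867,"y": -0.28,"z": -0.1467},
  {"x": -0.5867,"y": -0.28,"z": -0.1467},
  {"x": -0.5867,"y": -0.28,"z": -0.1467},
  {"x": -0.5867,"y": -0.28,"z": -0.1467},
])

```text
$.increments[0]: bad value
```

```bash
python3 - <<'E'
from h import *
s=robot.state();print(s['t'],s['tool_pos'],s['ee_rot'])
p=robot.read_camera('wrist');save(p,'w1');import pickle;pickle.dump((p,s),open('w1.pkl','wb'))
a=cv2.resize(p['frame'][:,:,::-1],None,fx=1.56,fy=1.56,interpolation=3);cv2.imwrite('pics/w1b.png',a)
E
```

```text
1.1 [259.24381829 568.65768396 222.67367966] [-1.79998250e+02 -3.44706058e-04  1.55491047e+02]
```

View pics/w1b.png

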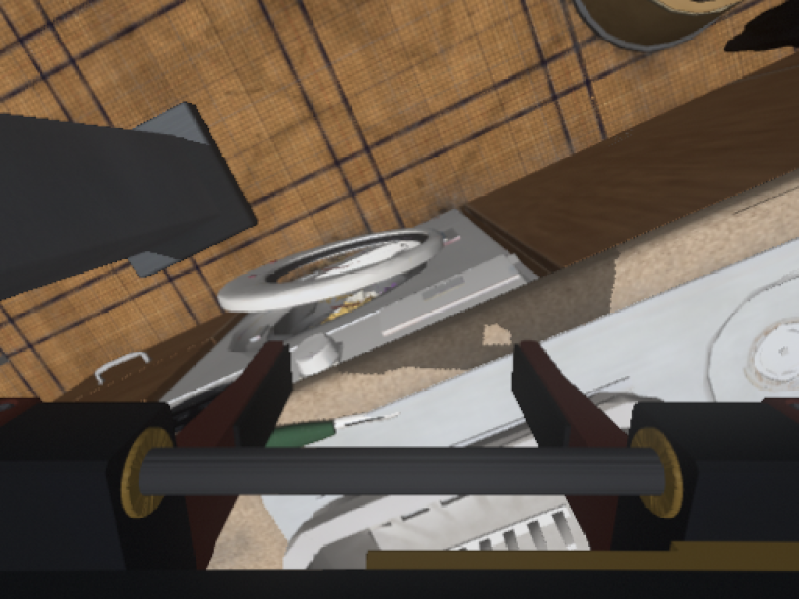

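The move was refused, probably because the rows lacked keys. The view shows that the wrist camera looks past the fingers, with tool +x up in the picture. I'll go to the jar first, at yaw about 67°.

```bash
python3 -c "
from h import *
delta([435,-349,230],[180,0,67])"
```

```text
xyz [-540.6 -762.1   -7.3] rot [ 0.    -0.     1.544]
```

Scaled: -40 mm / 750 = -0.0533, -10 mm / 750 = -0.0133, 0.1 rad / 3.1416 = 0.0318.

Request:
jog_arm([
  {"x": -0.0533,"y": -0.0133,"z": -0.0067,"rx": 0,"ry": 0,"rz": 0.0318},
])

```text
t: 1.23
tool_pos: [288.0, 545.6, 227.0]
ee_rot: [-180.0, -0.1, 150.1]
ft_force: [0.9, -0.2, 0.1]
opening: 88.1
grasp_force: 0.0
```

Scaled: -698 mm / 750 = -0.9307, -570 mm / 750 = -0.76, 1.444 rad / 3.1416 = 0.4596.

Request:
jog_arm([
  {"x": -0.76,"y": -0.9307,"z": -0.0067,"rx": 0,"ry": 0,"rz": 0.4596},
  {"x": -0.76,"y": -0.9307,"z": -0.0067,"rx": 0,"ry": 0,"rz": 0.4596},
  {"x": -0.76,"y": -0.9307,"z": -0.0067,"rx": 0,"ry": 0,"rz": 0.4596},
  {"x": -0.76,"y": -0.9307,"z": -0.0067,"rx": 0,"ry": 0,"rz": 0.4596},
  {"x": -0.76,"y": -0.9307,"z": -0.0067,"rx": 0,"ry": 0,"rz": 0.4596},
  {"x": -0.76,"y": -0.9307,"z": -0.0067,"rx": 0,"ry": 0,"rz": 0.4596},
  {"x": -0.76,"y": -0.9307,"z": -0.0067,"rx": 0,"ry": 0,"rz": 0.4596},
  {"x": -0.76,"y": -0.9307,"z": -0.0067,"rx": 0,"ry": 0,"rz": 0.4596},
  {"x": -0.76,"y": -0.9307,"z": -0.0067,"rx": 0,"ry": 0,"rz": 0.4596},
  {"x": -0.76,"y": -0.9307,"z": -0.0067,"rx": 0,"ry": 0,"rz": 0.4596},
  {"x": -0.76,"y": -0.9307,"z": -0.0067,"rx": 0,"ry": 0,"rz": 0.4596},
  {"x": -0.76,"y": -0.9307,"z": -0.0067,"rx": 0,"ry": 0,"rz": 0.4596},
  {"x": -0.76,"y": -0.9307,"z": -0.0067,"rx": 0,"ry": 0,"rz": 0.4596},
  {"x": -0.76,"y": -0.9307,"z": -0.0067,"rx": 0,"ry": 0,"rz": 0.4596},
  {"x": -0.76,"y": -0.9307,"z": -0.0067,"rx": 0,"ry": 0,"rz": 0.4596},
  {"x": -0.76,"y": -0.9307,"z": -0.0067,"rx": 0,"ry": 0,"rz": 0.4596},
  {"x": -0.76,"y": -0.9307,"z": -0.0067,"rx": 0,"ry": 0,"rz": 0.4596},
  {"x": -0.76,"y": -0.9307,"z": -0.0067,"rx": 0,"ry": 0,"rz": 0.4596},
  {"x": -0.76,"y": -0.9307,"z": -0.0067,"rx": 0,"ry": 0,"rz": 0.4596},
  {"x": -0.76,"y": -0.9307,"z": -0.0067,"rx": 0,"ry": 0,"rz": 0.4596},
])

```text
t: 2.9
tool_pos: [421.6, -282.5, 232.5]
ee_rot: [180.0, 0.0, 67.0]
ft_force: [1.2, 0.3, 0.5]
opening: 88.0
grasp_force: 0.0
```

```bash
python3 -c "
from h import *
s=robot.state();print(s['t'],s['tool_pos'],s['ee_rot'],s['joint_positions'])
delta([435,-349,230],[180,0,67])"
```

```text
2.9 [ 421.60992396 -282.47922227  232.50172709] [1.79970571e+02 2.09676704e-03 6.69882418e+01] [-3.51682984e+01  1.36207257e+01  1.07584718e+02  4.85054887e-03
  5.87653455e+01 -1.21590548e+01]
xyz [-56.   38.3   2.5] rot [ 0.001  0.    -0.   ]
```

Scaled: -56 mm / 750 = -0.0747, -40 mm / 750 = -0.0533.

Request:
jog_arm([
  {"x": -0.0533,"y": 0.036,"z": 0,"rx": 0,"ry": 0,"rz": 0},
  {"x": -0.0747,"y": 0.0507,"z": 0,"rx": 0,"ry": 0,"rz": 0},
  {"x": -0.0747,"y": 0.0507,"z": 0,"rx": 0,"ry": 0,"rz": 0},
  {"x": -0.0747,"y": 0.0507,"z": 0,"rx": 0,"ry": 0,"rz": 0},
])

```text
t: 3.23
tool_pos: [434.7, -347.4, 231.9]
ee_rot: [-180.0, -0.0, 66.9]
ft_force: [0.3, -0.4, 0.2]
opening: 87.7
grasp_force: 0.0
```

```bash
cat > look.py <<'E'
import sys,pickle
from h import *
n=sys.argv[1];s=robot.state();p=robot.read_camera('wrist');pickle.dump((p,s),open(n+'.pkl','wb'))
print(s['t'],s['tool_pos'],s['ee_rot'])
cv2.imwrite('pics/'+n+'.png',cv2.resize(p['frame'][:,:,::-1],None,fx=1.56,fy=1.56,interpolation=3))
E
python3 look.py w2
python3 - <<'E'
from h import *
import pickle
p,s=pickle.load(open('w2.pkl','rb'))
# heights map from depth -> jar points
H,W=p['depth'].shape
uu,vv=np.meshgrid(range(W),range(H))
P=np.array([[ (lambda d,e:e+d*p['depth'][v,u])(*ray(p,(u,v),s)) for u in range(100,420,2)] for v in range(0,260,2)]).reshape(-1,3)
dz=np.array([[p['depth'][v,u] for u in range(100,420,2)] for v in range(0,260,2)]).ravel()
m=(dz>0)&(P[:,2]>12)&(P[:,2]<60)&(np.hypot(P[:,0]-455,P[:,1]+303)<85)
Q=P[m];print(len(Q),Q[:,2].max(),np.percentile(Q[:,2],95))
c=Q[:,:2].mean(0);w,V=np.linalg.eigh(np.cov((Q[:,:2]-c).T));a=V[:,1];a=a if a[1]<0 else -a
t=(Q[:,:2]-c)@a;n=(Q[:,:2]-c)@np.array([-a[1],a[0]])
print('c',c,'a',a,np.degrees(np.arctan2(a[1],a[0])),t.min(),t.max(),n.min(),n.max())
top=Q[:,2]>32; print(np.polyfit(t[top],n[top],1),np.median(n[top]))
fl=(dz>0)&(abs(P[:,2])<10);print('floor',np.median(P[fl,2]))
E
```

```text
3.2333 [ 434.68318129 -347.44379552  231.89013326] [-1.79969373e+02 -1.67785586e-02  6.69003973e+01]
686 43.08215400802936 41.99601801458496
c [ 452.49139996 -304.32334401] a [-0.42799131 -0.90378285] -115.34015110398258 -49.97236638618401 54.77595926420952 -21.172370527269255 21.089889116128234
[-0.00507625 -0.00770304] -0.04395695674876223
floor 0.3352074637010958
```

View pics/w2.png

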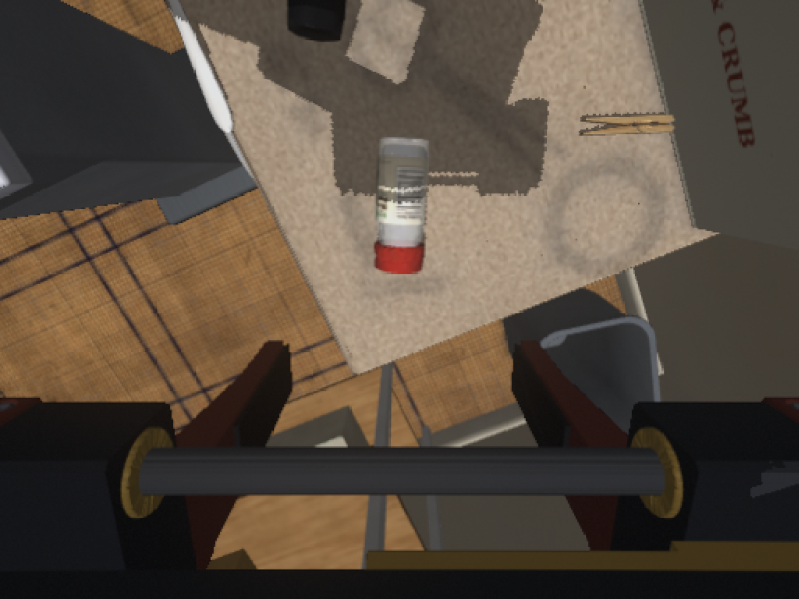

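The w2 view shows the jar at (402,205) with the cap at (400,258). From the depth, the foot is near (474,-259), the cap near (429,-354) and the top at z≈42, which agrees with the top view. Next I'll compute the tilted pre-grasp.

```bash
cat >> h.py <<'E'
def down(phi,tilt=0): # tilt>0: tool z leans to +tool x
    return R.from_euler('z',phi,degrees=True).as_matrix()@np.diag([1,-1,-1.])@R.from_euler('y',tilt,degrees=True).as_matrix()
E
python3 -c "
from h import *
Rt=down(64.8,45);g=np.array([447.4,-315.2,24])+19*Rt[:,2];print(Rt[:,2],g)
delta(g-90*Rt[:,2],Rt)"
```

```text
[ 0.30107142  0.63980934 -0.70710678] [ 453.12035706 -303.04362245   10.56497116]
xyz [-16.7  -1.9 157.7] rot [-0.016  0.785  0.035]
```

Scaled: 158 mm / 750 = 0.2107, 150 mm / 750 = 0.2, 0.785 rad / 3.1416 = 0.2499.

Request:
jog_arm([
  {"x": -0.0227,"y": -0.0027,"z": 0,"rx": 0,"ry": 0.0382,"rz": 0.0016},
  {"x": -0.0227,"y": -0.0027,"z": 0.04,"rx": -0.0016,"ry": 0.0764,"rz": 0.0032},
  {"x": -0.0227,"y": -0.0027,"z": 0.08,"rx": -0.0025,"ry": 0.1146,"rz": 0.0051},
  {"x": -0.0227,"y": -0.0027,"z": 0.12,"rx": -0.0032,"ry": 0.1528,"rz": 0.0064},
  {"x": -0.0227,"y": -0.0027,"z": 0.16,"rx": -0.0038,"ry": 0.191,"rz": 0.0086},
  {"x": -0.0227,"y": -0.0027,"z": 0.2,"rx": -0.0045,"ry": 0.2292,"rz": 0.0102},
  {"x": -0.0227,"y": -0.0027,"z": 0.2107,"rx": -0.0051,"ry": 0.2499,"rz": 0.0111},
  {"x": -0.0227,"y": -0.0027,"z": 0.2107,"rx": -0.0051,"ry": 0.2499,"rz": 0.0111},
  {"x": -0.0227,"y": -0.0027,"z": 0.2107,"rx": -0.0051,"ry": 0.2499,"rz": 0.0111},
])

```text
t: 4.03
tool_pos: [426.1, -360.1, 73.6]
ee_rot: [-179.9, -45.0, 64.8]
ft_force: [0.5, 0.0, 0.3]
opening: 87.7
grasp_force: 0.0
```

```bash
python3 look.py w3; python3 -c "
from h import *
import pickle
p,s=pickle.load(open('w3.pkl','rb'));print(s['joint_positions'])
Rt=down(64.8,45);delta([453.1,-303.0,10.6],Rt)
for d in robot.recognise('jar',p)[:2]:print(d)
for q in ([473.9,-259.1,20],[429,-353.9,20]):print(proj(p,q,s)*1.56)"
```

```text
4.0333 [ 426.12915432 -360.14966944   73.64135634] [-179.8875445   -44.98669738   64.80857402]
[-60.20439321  44.69362115  95.03071319  36.96237993  73.95749789
 -56.53070901]
xyz [-0.7 -0.7 90.3] rot [-0.001  0.002  0.003]
{'centre': [256.9, 198.1], 'confidence': 0.85}
{'centre': [201.5, 62.5], 'confidence': 0.79}
[402.48576304 223.800326  ]
[401.92576556 388.12016979]
```

View pics/w3.png

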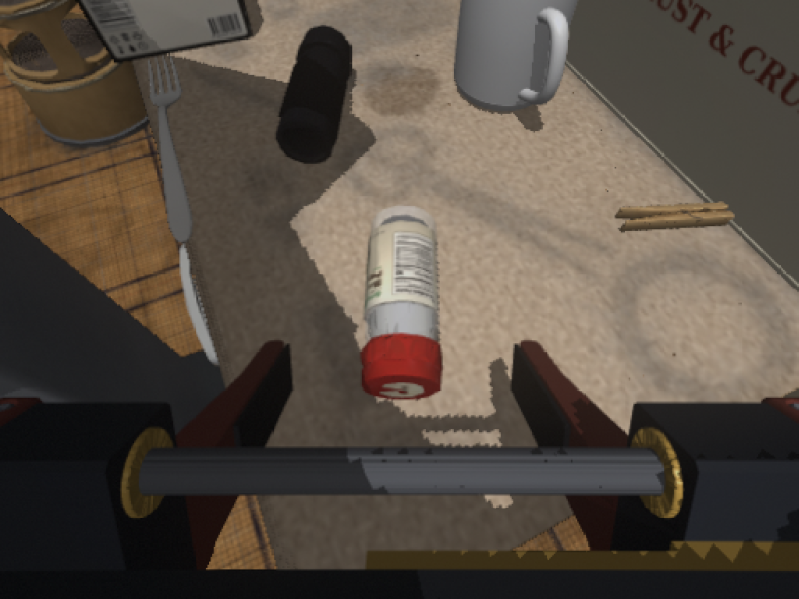

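Jar at (402,300) lies straight between the fingers at (285,390) and (520,390), as predicted. Advancing and closing.

Scaled: 90 mm / 750 = 0.12, 80 mm / 750 = 0.1067.

Request:
jog_arm([
  {"x": 0,"y": 0,"z": 0.04,"rx": 0,"ry": 0,"rz": 0},
  {"x": 0,"y": 0,"z": 0.08,"rx": 0,"ry": 0,"rz": 0},
  {"x": 0,"y": 0,"z": 0.1067,"rx": 0,"ry": 0,"rz": 0},
  {"x": 0,"y": 0,"z": 0.12,"rx": 0,"ry": 0,"rz": 0},
  {"x": 0,"y": 0,"z": 0.12,"rx": 0,"ry": 0,"rz": 0},
  {"x": 0,"y": 0,"z": 0.12,"rx": 0,"ry": 0,"rz": 0},
])

```text
t: 4.63
tool_pos: [454.5, -304.1, 12.3]
ee_rot: [179.7, -44.9, 65.2]
ft_force: [-0.6, -0.1, -1.1]
opening: 88.2
grasp_force: 0.0
```

Request:
jog_arm([
  {"x": 0,"y": 0,"z": 0,"rx": 0,"ry": 0,"rz": 0},
  {"x": 0,"y": 0,"z": 0,"rx": 0,"ry": 0,"rz": 0},
  {"x": 0,"y": 0,"z": 0,"rx": 0,"ry": 0,"rz": 0},
  {"x": 0,"y": 0,"z": 0,"rx": 0,"ry": 0,"rz": 0},
  {"x": 0,"y": 0,"z": 0,"rx": 0,"ry": 0,"rz": 0},
  {"x": 0,"y": 0,"z": 0,"rx": 0,"ry": 0,"rz": 0},
  {"x": 0,"y": 0,"z": 0,"rx": 0,"ry": 0,"rz": 0},
  {"x": 0,"y": 0,"z": 0,"rx": 0,"ry": 0,"rz": 0},
], gripper=1, newtons=25)

```text
t: 5.3
tool_pos: [453.4, -303.8, 10.6]
ee_rot: [179.9, -45.0, 64.9]
ft_force: [0.8, -0.6, -1.4]
opening: 39.3
grasp_force: 24.9
```

Scaled: -66 mm / 750 = -0.088, -64 mm / 750 = -0.0853, -1.571 rad / 3.1416 = -0.5001.

Request:
jog_arm([
  {"x": 0.0333,"y": 0,"z": -0.0333,"rx": 0,"ry": 0,"rz": 0},
  {"x": 0.0667,"y": 0,"z": -0.0667,"rx": 0,"ry": -0.0318,"rz": 0},
  {"x": 0.0667,"y": 0,"z": -0.0733,"rx": 0,"ry": -0.07,"rz": 0},
  {"x": 0.064,"y": 0,"z": -0.08,"rx": 0,"ry": -0.1082,"rz": 0},
  {"x": 0.0613,"y": 0,"z": -0.0827,"rx": 0,"ry": -0.1464,"rz": 0},
  {"x": 0.0587,"y": 0,"z": -0.0853,"rx": 0,"ry": -0.1846,"rz": 0},
  {"x": 0.056,"y": 0,"z": -0.088,"rx": 0,"ry": -0.2228,"rz": 0},
  {"x": 0.0533,"y": 0,"z": -0.088,"rx": 0,"ry": -0.261,"rz": 0},
  {"x": 0.0507,"y": 0,"z": -0.088,"rx": 0,"ry": -0.2992,"rz": 0},
  {"x": 0.048,"y": 0,"z": -0.088,"rx": 0,"ry": -0.3374,"rz": 0},
  {"x": 0.0453,"y": 0,"z": -0.088,"rx": 0,"ry": -0.3756,"rz": 0},
  {"x": 0.0427,"y": 0,"z": -0.088,"rx": 0,"ry": -0.4138,"rz": 0},
  {"x": 0.04,"y": 0,"z": -0.088,"rx": 0,"ry": -0.452,"rz": 0},
  {"x": 0.0373,"y": 0,"z": -0.088,"rx": 0,"ry": -0.4775,"rz": 0},
  {"x": 0.0373,"y": 0,"z": -0.088,"rx": 0,"ry": -0.5001,"rz": 0},
  {"x": 0.0373,"y": 0,"z": -0.088,"rx": 0,"ry": -0.5001,"rz": 0},
  {"x": 0.0373,"y": 0,"z": -0.088,"rx": 0,"ry": -0.5001,"rz": 0},
])

```text
t: 6.72
tool_pos: [442.1, -327.1, 76.1]
ee_rot: [-179.9, 44.9, 65.0]
ft_force: [0.5, -0.2, -0.6]
opening: 38.8
grasp_force: 24.9
```

```bash
python3 - <<'E'
from h import *
s=robot.state();print(s['t'],s['tool_pos'],s['ee_rot'],s['joint_positions'],s['opening'])
p=robot.read_camera('scene');a=p['frame'][120:320,180:380,::-1]
cv2.imwrite('pics/s2.png',cv2.resize(a,None,fx=3,fy=3,interpolation=3))
g=s['tool_pos']-19*rot(s['ee_rot'])[:,2];print('grasp',g,proj(p,g),proj(p,g-[0,0,62]),proj(p,g+[0,0,43]))
E
```

```text
6.7167 [ 442.08706772 -327.14066545   76.07332689] [-179.92419184   44.92235302   65.01912775] [-14.81238767  39.45341811 108.42243145 -55.18416202  57.8137256
  51.73651626] 38.82258768759221
grasp [ 447.77597883 -314.98964154   89.5265387 ] [299.53632289 263.09989667] [297.43525045 274.47204578] [301.08267845 254.68475261]
```

View pics/s2.png

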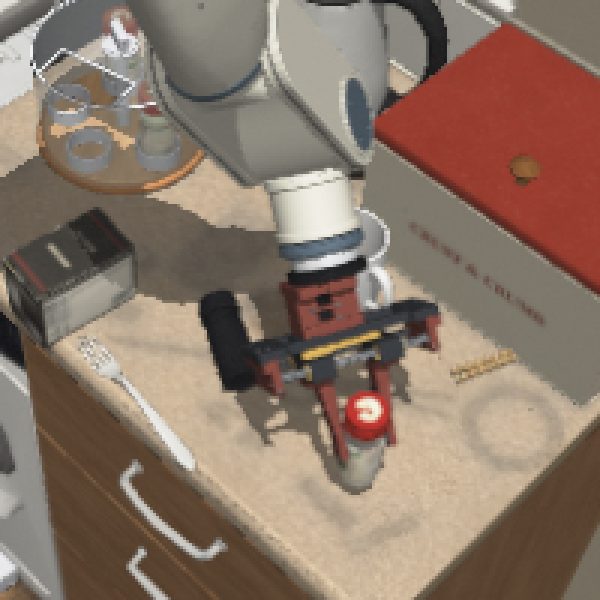

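Jar hangs upright in the fingers (cap at (368,412) in s2, foot at (355,485)). Lowering it to the worktop.

Scaled: 17 mm / 750 = 0.0227, 15 mm / 750 = 0.02.

Request:
jog_arm([
  {"x": 0.0107,"y": 0,"z": 0.0107,"rx": 0,"ry": 0,"rz": 0},
  {"x": 0.02,"y": 0,"z": 0.02,"rx": 0,"ry": 0,"rz": 0},
  {"x": 0.0227,"y": 0,"z": 0.0227,"rx": 0,"ry": 0,"rz": 0},
  {"x": 0.0227,"y": 0,"z": 0.0227,"rx": 0,"ry": 0,"rz": 0},
  {"x": 0.0227,"y": 0,"z": 0.0227,"rx": 0,"ry": 0,"rz": 0},
])

```text
t: 7.18
tool_pos: [441.6, -328.4, 52.8]
ee_rot: [179.9, 45.0, 64.8]
ft_force: [-0.1, 0.3, -1.7]
opening: 38.7
grasp_force: 24.9
```

Scaled: 2 mm / 750 = 0.0027, 1 mm / 750 = 0.0013.

Request:
jog_arm([
  {"x": 0.0013,"y": 0,"z": 0.0013,"rx": 0,"ry": 0,"rz": 0},
  {"x": 0.0027,"y": 0,"z": 0.0027,"rx": 0,"ry": 0,"rz": 0},
  {"x": 0.0027,"y": 0,"z": 0.0027,"rx": 0,"ry": 0,"rz": 0},
  {"x": 0.0027,"y": 0,"z": 0.0027,"rx": 0,"ry": 0,"rz": 0},
])

```text
t: 7.52
tool_pos: [442.1, -328.1, 50.3]
ee_rot: [179.9, 45.0, 64.8]
ft_force: [-0.6, 0.1, -0.4]
opening: 38.8
grasp_force: 24.9
```

Scaled: 1.4 mm / 750 = 0.0019, 0.7 mm / 750 = 0.0009.

Request:
jog_arm([
  {"x": 0.0009,"y": 0,"z": 0.0009,"rx": 0,"ry": 0,"rz": 0},
  {"x": 0.0019,"y": 0,"z": 0.0019,"rx": 0,"ry": 0,"rz": 0},
  {"x": 0.0019,"y": 0,"z": 0.0019,"rx": 0,"ry": 0,"rz": 0},
  {"x": 0.0019,"y": 0,"z": 0.0019,"rx": 0,"ry": 0,"rz": 0},
])

```text
t: 7.85
tool_pos: [442.6, -328.6, 49.6]
ee_rot: [179.8, 45.1, 64.7]
ft_force: [-0.4, 1.6, 7.5]
opening: 39.0
grasp_force: 25.0
```

Request:
jog_arm([
  {"x": 0,"y": 0,"z": 0,"rx": 0,"ry": 0,"rz": 0},
  {"x": 0,"y": 0,"z": 0,"rx": 0,"ry": 0,"rz": 0},
  {"x": 0,"y": 0,"z": 0,"rx": 0,"ry": 0,"rz": 0},
  {"x": 0,"y": 0,"z": 0,"rx": 0,"ry": 0,"rz": 0},
  {"x": 0,"y": 0,"z": 0,"rx": 0,"ry": 0,"rz": 0},
  {"x": 0,"y": 0,"z": 0,"rx": 0,"ry": 0,"rz": 0},
], gripper=0)

```text
t: 8.35
tool_pos: [442.0, -328.1, 48.1]
ee_rot: [179.9, 45.0, 64.8]
ft_force: [-0.4, 0.1, 0.2]
opening: 75.1
grasp_force: 0.0
```

Scaled: -150 mm / 750 = -0.2, -140 mm / 750 = -0.1867.

Request:
jog_arm([
  {"x": 0,"y": 0,"z": -0.0267,"rx": 0,"ry": 0,"rz": 0},
  {"x": 0,"y": 0,"z": -0.0733,"rx": 0,"ry": 0,"rz": 0},
  {"x": 0,"y": 0,"z": -0.12,"rx": 0,"ry": 0,"rz": 0},
  {"x": -0.0267,"y": 0,"z": -0.1667,"rx": 0,"ry": 0,"rz": 0},
  {"x": -0.0733,"y": 0,"z": -0.1867,"rx": 0,"ry": 0,"rz": 0},
  {"x": -0.08,"y": 0,"z": -0.2,"rx": 0,"ry": 0,"rz": 0},
  {"x": -0.08,"y": 0,"z": -0.2,"rx": 0,"ry": 0,"rz": 0},
])

```text
t: 8.93
tool_pos: [470.5, -270.4, 199.5]
ee_rot: [179.4, 44.9, 64.5]
ft_force: [0.6, 0.3, 0.6]
opening: 87.7
grasp_force: 0.0
```

```bash
cat > cloud.py <<'E'
from h import *
def cloud(p,s=None,step=1):
    H,W=p['depth'].shape;u,v=np.meshgrid(np.arange(0,W,step),np.arange(0,H,step))
    K=np.array([[p['fx'],0,p['cx']],[0,p['fy'],p['cy']],[0,0,1.]])
    x=cv2.undistortPoints(np.stack([u.ravel(),v.ravel()],1).astype(float)[:,None],K,np.array([p['k1'],0,0,0,0.]),None).reshape(-1,2) if False else None
    xd=(u.ravel()-p['cx'])/p['fx'];yd=(v.ravel()-p['cy'])/p['fy'];x,y=xd,yd
    for _ in range(20):
        k=1+p['k1']*(x*x+y*y);x,y=xd/k,yd/k
    d=p['depth'][::step,::step].ravel();Rc,e=pose(p,s)
    P=e+(np.stack([x,-y,-np.ones_like(x)],1)*d[:,None])@Rc.T
    c=p['frame'][::step,::step].reshape(-1,3);m=d>0
    return P[m],c[m]
E
python3 - <<'E'
from cloud import *
s=robot.state();print(s['t'],s['tool_pos'],s['ee_rot'],s['joint_positions'])
for c in ('scene','top','wrist'):
    st=robot.state();p=robot.read_camera(c);P,C=cloud(p,st);C=C.astype(int)
    m=(C[:,0]>130)&(C[:,1]<70)&(C[:,2]<70)&(np.hypot(P[:,0]-448,P[:,1]+315)<80);Q=P[m]
    if len(Q): 
        t=Q[Q[:,2]>np.percentile(Q[:,2],60)]; print(c,len(Q),Q.mean(0),np.percentile(Q[:,2],[5,50,95]),'range',t.min(0),t.max(0))
    save(p,'r_'+c)
E
```

```text
8.9333 [ 470.47846652 -270.3937795   199.52531374] [179.42910801  44.9392246   64.46943242] [ -8.47587248  28.32643609 105.05390606 -46.20723433  69.96945664
  42.60902122]
scene 73 [ 440.26971446 -327.15797427  102.03840209] [ 90.96536871 103.96408357 106.78929593] range [ 427.2526758  -341.33782848  104.79098368] [ 463.9888024  -305.9533998   108.01871556]
top 89 [ 447.35098867 -317.17884271  105.66813591] [102.79111585 105.5668783  108.6353868 ] range [ 430.08392842 -336.18680527  106.0350631 ] [ 467.14769462 -301.65517506  110.29032351]
wrist 475 [ 447.09414763 -317.24472114  105.71573949] [104.87689399 105.64274206 106.74188592] range [ 427.6526452  -335.86231965  105.78724576] [ 464.60449532 -301.17983856  107.42998587]
```

```bash
python3 -c "
from h import *
delta([446.7,-318,150],down(50))
delta([446.7,-318,76],down(50))"
```

```text
xyz [-4.9  0.9 69.2] rot [0.101 0.782 0.246]
xyz [ 47.4   0.9 121.5] rot [0.101 0.782 0.246]
```

Scaled: 69 mm / 750 = 0.092, 60 mm / 750 = 0.08, 0.782 rad / 3.1416 = 0.2489.

Request:
jog_arm([
  {"x": -0.0267,"y": 0,"z": 0,"rx": 0.0048,"ry": 0.0382,"rz": 0.0127},
  {"x": -0.0267,"y": 0,"z": 0.0267,"rx": 0.0095,"ry": 0.0764,"rz": 0.0239},
  {"x": -0.0267,"y": 0,"z": 0.0533,"rx": 0.0146,"ry": 0.1146,"rz": 0.036},
  {"x": -0.02,"y": 0.0013,"z": 0.08,"rx": 0.0191,"ry": 0.1496,"rz": 0.0471},
  {"x": -0.0133,"y": 0.0013,"z": 0.092,"rx": 0.0239,"ry": 0.1846,"rz": 0.0579},
  {"x": -0.0067,"y": 0.0013,"z": 0.092,"rx": 0.0286,"ry": 0.2196,"rz": 0.0691},
  {"x": -0.0067,"y": 0.0013,"z": 0.092,"rx": 0.0321,"ry": 0.2489,"rz": 0.0783},
  {"x": -0.0067,"y": 0.0013,"z": 0.092,"rx": 0.0321,"ry": 0.2489,"rz": 0.0783},
  {"x": -0.0067,"y": 0.0013,"z": 0.092,"rx": 0.0321,"ry": 0.2489,"rz": 0.0783},
])

```text
t: 9.83
tool_pos: [445.9, -318.8, 149.6]
ee_rot: [-179.9, 0.1, 49.9]
ft_force: [-0.1, -0.3, 0.2]
opening: 87.6
grasp_force: 0.0
```

```bash
python3 -c "
from h import *
print(robot.state()['joint_positions'])
delta([446.7,-318,76],down(50))"
```

```text
[-3.67695841e+01  2.35371429e+01  1.06163501e+02 -9.69498991e-02
  5.03778302e+01  3.43069943e+00]
xyz [ 1.3  0.2 73.6] rot [-0.001  0.001 -0.002]
```

Scaled: 73.6 mm / 750 = 0.0981, 70 mm / 750 = 0.0933.

Request:
jog_arm([
  {"x": 0.0013,"y": 0,"z": 0.0333,"rx": 0,"ry": 0,"rz": 0},
  {"x": 0.0013,"y": 0,"z": 0.0667,"rx": 0,"ry": 0,"rz": 0},
  {"x": 0.0013,"y": 0,"z": 0.0933,"rx": 0,"ry": 0,"rz": 0},
  {"x": 0.0013,"y": 0,"z": 0.0981,"rx": 0,"ry": 0,"rz": 0},
  {"x": 0.0013,"y": 0,"z": 0.0981,"rx": 0,"ry": 0,"rz": 0},
  {"x": 0.0013,"y": 0,"z": 0.0981,"rx": 0,"ry": 0,"rz": 0},
])

```text
t: 10.33
tool_pos: [448.9, -316.8, 77.9]
ee_rot: [179.9, -0.0, 50.1]
ft_force: [0.5, -0.2, -0.5]
opening: 87.9
grasp_force: 0.0
```

Request:
jog_arm([
  {"x": 0,"y": 0,"z": 0,"rx": 0,"ry": 0,"rz": 0},
  {"x": 0,"y": 0,"z": 0,"rx": 0,"ry": 0,"rz": 0},
  {"x": 0,"y": 0,"z": 0,"rx": 0,"ry": 0,"rz": 0},
  {"x": 0,"y": 0,"z": 0,"rx": 0,"ry": 0,"rz": 0},
  {"x": 0,"y": 0,"z": 0,"rx": 0,"ry": 0,"rz": 0},
  {"x": 0,"y": 0,"z": 0,"rx": 0,"ry": 0,"rz": 0},
  {"x": 0,"y": 0,"z": 0,"rx": 0,"ry": 0,"rz": 0},
  {"x": 0,"y": 0,"z": 0,"rx": 0,"ry": 0,"rz": 0},
], gripper=1, newtons=25)

```text
t: 11.0
tool_pos: [448.5, -317.5, 78.0]
ee_rot: [179.9, -0.1, 50.0]
ft_force: [0.2, -0.5, 0.8]
opening: 40.2
grasp_force: 25.0
```

```bash
python3 -c "
from h import *
print(robot.state()['tool_pos'])
delta([446.7,-318,300],down(50))
delta([450,160,300],down(11.4))"
```

```text
[ 448.49754987 -317.5439712    77.98725985]
xyz [  -1.3   -0.6 -222. ] rot [ 0.002 -0.001  0.   ]
xyz [ 367.1 -305.2 -222.3] rot [ 0.002 -0.002  0.674]
```

Scaled: 386 mm / 750 = 0.5147, -282 mm / 750 = -0.376, 0.674 rad / 3.1416 = 0.2145.

Request:
jog_arm([
  {"x": 0,"y": 0,"z": -0.02,"rx": 0,"ry": 0,"rz": 0},
  {"x": 0,"y": 0,"z": -0.0667,"rx": 0,"ry": 0,"rz": 0},
  {"x": 0,"y": 0,"z": -0.12,"rx": 0,"ry": 0,"rz": 0},
  {"x": 0,"y": 0,"z": -0.1733,"rx": 0,"ry": 0,"rz": 0},
  {"x": 0.0133,"y": -0.0093,"z": -0.2267,"rx": 0,"ry": 0,"rz": 0.0095},
  {"x": 0.04,"y": -0.0293,"z": -0.2667,"rx": 0,"ry": 0,"rz": 0.0191},
  {"x": 0.0733,"y": -0.0533,"z": -0.3,"rx": 0,"ry": 0,"rz": 0.035},
  {"x": 0.1107,"y": -0.0813,"z": -0.32,"rx": 0,"ry": 0,"rz": 0.0509},
  {"x": 0.1507,"y": -0.1107,"z": -0.3227,"rx": 0,"ry": 0,"rz": 0.0668},
  {"x": 0.1933,"y": -0.1413,"z": -0.3227,"rx": 0,"ry": 0,"rz": 0.0859},
  {"x": 0.236,"y": -0.172,"z": -0.3227,"rx": 0,"ry": 0,"rz": 0.105},
  {"x": 0.2787,"y": -0.204,"z": -0.3227,"rx": 0,"ry": 0,"rz": 0.121},
  {"x": 0.3213,"y": -0.2347,"z": -0.3227,"rx": 0,"ry": 0,"rz": 0.1401},
  {"x": 0.364,"y": -0.2653,"z": -0.3227,"rx": 0,"ry": 0,"rz": 0.1592},
  {"x": 0.404,"y": -0.2947,"z": -0.3227,"rx": 0,"ry": 0,"rz": 0.1783},
  {"x": 0.4413,"y": -0.3227,"z": -0.3227,"rx": 0,"ry": 0,"rz": 0.1942},
  {"x": 0.4733,"y": -0.3453,"z": -0.3227,"rx": 0,"ry": 0,"rz": 0.2069},
  {"x": 0.4973,"y": -0.3627,"z": -0.3227,"rx": 0,"ry": 0,"rz": 0.2145},
  {"x": 0.5147,"y": -0.376,"z": -0.3227,"rx": 0,"ry": 0,"rz": 0.2145},
  {"x": 0.5147,"y": -0.376,"z": -0.3227,"rx": 0,"ry": 0,"rz": 0.2145},
])

```text
t: 12.67
tool_pos: [479.6, 162.2, 319.4]
ee_rot: [180.0, -0.1, 11.6]
ft_force: [-0.1, -0.8, -0.9]
opening: 40.7
grasp_force: 25.0
```

```bash
python3 look.py w4; python3 - <<'E'
from cloud import *
import pickle
p,s=pickle.load(open('w4.pkl','rb'));print(s['opening'],s['grasp_force'],s['joint_positions'])
print('proj centre',proj(p,[598.6,191.3,141],s)*1.56,'mouthtop',proj(p,[532,178,141],s)*1.56,'knob',proj(p,[598.6,191.3,168],s)*1.56)
print(robot.recognise('knob',p)[:3])
E
```

```text
12.6667 [479.57610983 162.15492249 319.41419997] [ 1.79983664e+02 -1.04396758e-01  1.15720420e+01]
40.67911980935106 25.000269412994385 [ 1.73509353e+01  7.93549101e+00  1.02382543e+02 -2.85594921e-02
  6.95797472e+01  9.57888488e+01]
proj centre [394.16025622  96.28701109] mouthtop [394.11278713 194.93662404] knob [393.56113089  90.17276673]
[{'centre': [254.6, 112.1], 'confidence': 0.78}]
```

View pics/w4.png

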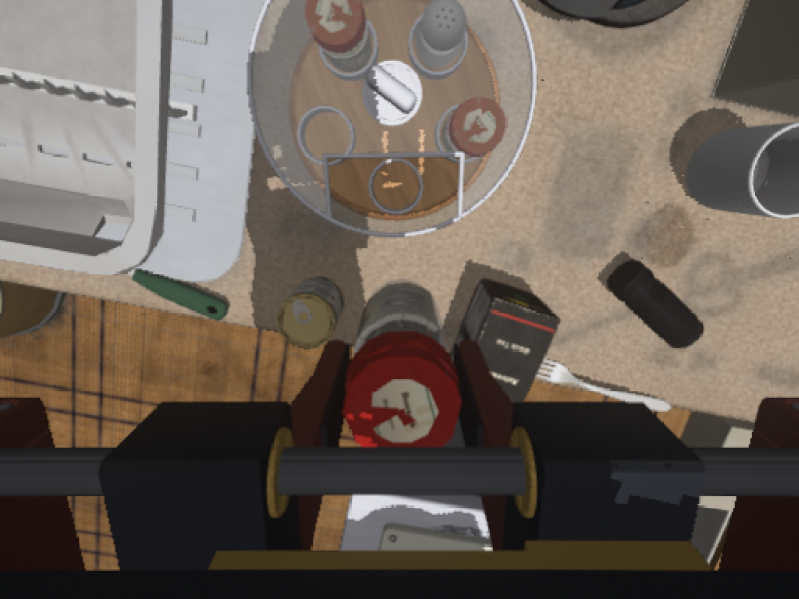

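Wrist view: mouth corners at (324,154) and (464,154), empty pocket ring under it at (397,185), the other empty pocket at (326,135), and the knob bar from (372,72) to (412,107). Measuring these, with ring fits on an enlarged crop.

```bash
python3 - <<'E'
from cloud import *
import pickle
np.set_printoptions(precision=1,suppress=True)
p,s=pickle.load(open('w4.pkl','rb'));k=1.56;f=lambda u,v:((u+.5)/k-.5,(v+.5)/k-.5)
for q in((324,154),(464,154),(331,217),(461,219)):print('mouth',atz(p,f(*q),141,s))
print('pocket rim',atz(p,f(397,185),42,s),'other',atz(p,f(326,135),42,s))
print('knob',atz(p,f(372,72),168,s),atz(p,f(412,107),168,s))
l,r=atz(p,f(249,95),141,s),atz(p,f(536,95),141,s);print('drum',l,r,(l+r)/2)
P,C=cloud(p,s)
m=(np.hypot(P[:,0]-599,P[:,1]-191)<20)&(P[:,2]>155)&(P[:,2]<180);Q=P[m];print('knob pts',len(Q),Q.mean(0) if len(Q) else 0)
if len(Q)>5:
    w,V=np.linalg.eigh(np.cov(Q[:,:2].T));print(V[:,1],np.degrees(np.arctan2(V[1,1],V[0,1])),w)
a=p['frame'][20:160,150:360,::-1];cv2.imwrite('pics/w4z.png',cv2.resize(a,None,fx=3.8,fy=3.8,interpolation=2))
E
```

```text
mouth [550.5 234.1 141. ]
mouth [571. 134. 141.]
mouth [506.5 221.9 141. ]
mouth [524.8 125.  141. ]
pocket rim [535.3 177.6  42. ] other [566.3 251.2  42. ]
knob [606.4 207.1 168. ] [591.3 177.7 168. ]
drum [578.9 291.7 141. ] [619.5  93.9 141. ] [599.2 192.8 141. ]
knob pts 496 [599.5 193.2 167. ]
[0.4 0.9] 66.49259457347718 [14.2 98. ]
```

View pics/w4z.png

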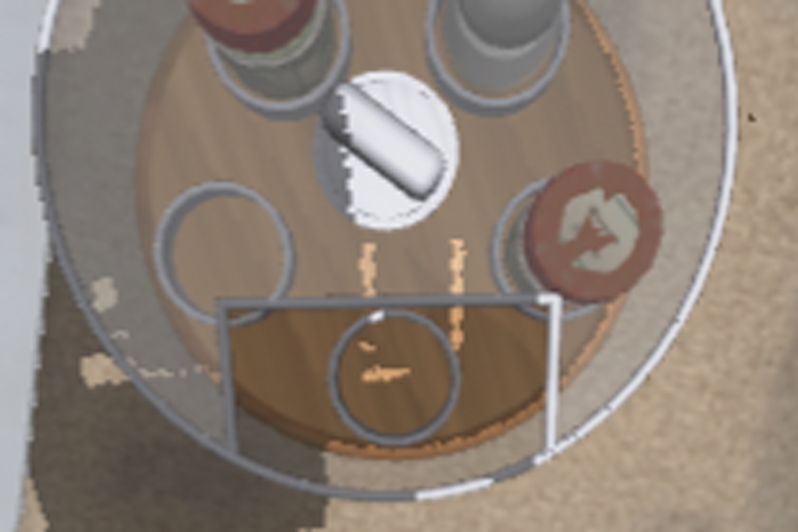

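```bash
python3 - <<'E'
from cloud import *
import pickle
np.set_printoptions(precision=1,suppress=True)
p,s=pickle.load(open('w4.pkl','rb'));P,C=cloud(p,s);Rt=rot(s['ee_rot'])
T=(P-s['tool_pos'])@Rt
C=C.astype(int)
m=(np.hypot(T[:,0],T[:,1])<30)&(T[:,2]>-45)&(T[:,2]<-15)&(C.max(1)>110)
Q=T[m];z=np.median(Q[:,2]);print(len(Q),'cap z',z)
Q=Q[abs(Q[:,2]-z)<3];print(Q.min(0),Q.max(0))
(c,r)=cv2.minEnclosingCircle(Q[:,:2].astype(np.float32));print('cap centre in tool',c,r)
# lower body: points further down
for a,b in((5,20),(20,40),(40,60),(60,80)):
    m=(np.hypot(T[:,0],T[:,1])<35)&(T[:,2]>a)&(T[:,2]<b);q=T[m]
    if len(q)>5:print(a,len(q),'max x',np.percentile(q[:,0],98),'y',np.percentile(q[:,1],[2,98]))
print(atz(p,(253.9,119.2),42,s))
# knob refined by rosette/bar
m=(np.hypot(P[:,0]-599,P[:,1]-193)<25)&(P[:,2]>160)&(P[:,2]<176);B=P[m][:,:2]
print('bar',cv2.minAreaRect(B.astype(np.float32)))
delta([533.6,178.4,300],down(11.5),s)
E
```

```text
1113 cap z -28.371526405840843
[-18.1 -18.7 -30.2] [  8.8  12.3 -26.1]
cap centre in tool (-5.848989009857178, -3.192924976348877) 16.098159790039062
5 532 max x 17.644004204938774 y [-19.1  17.8]
20 398 max x 17.73864538870933 y [-18.6  18.1]
40 306 max x 17.663510565871395 y [-18.8  18.1]
60 125 max x 17.3086810282683 y [-15.9  18.5]
[534.1 177.9  42. ]
bar ((600.2485961914062, 193.24810791015625), (35.80074691772461, 13.093682289123535), 66.64134216308594)
xyz [56.1 -5.1 19.5] rot [ 0. -0.  0.]
```

Request:
jog_arm([
  {"x": 0.0333,"y": -0.0027,"z": 0,"rx": 0,"ry": 0,"rz": 0},
  {"x": 0.0667,"y": -0.0067,"z": 0,"rx": 0,"ry": 0,"rz": 0},
  {"x": 0.0777,"y": -0.0068,"z": 0.02,"rx": 0,"ry": 0,"rz": 0},
  {"x": 0.0777,"y": -0.0068,"z": 0.06,"rx": 0,"ry": 0,"rz": 0},
  {"x": 0.0777,"y": -0.0068,"z": 0.0933,"rx": 0,"ry": 0,"rz": 0},
  {"x": 0.0777,"y": -0.0068,"z": 0.1053,"rx": 0,"ry": 0,"rz": 0},
  {"x": 0.0777,"y": -0.0068,"z": 0.1053,"rx": 0,"ry": 0,"rz": 0},
  {"x": 0.0777,"y": -0.0068,"z": 0.1053,"rx": 0,"ry": 0,"rz": 0},
  {"x": 0.0777,"y": -0.0068,"z": 0.1053,"rx": 0,"ry": 0,"rz": 0},
])

```text
t: 13.52
tool_pos: [537.1, 176.0, 242.5]
ee_rot: [180.0, -0.3, 11.4]
ft_force: [-0.2, -0.0, -0.3]
opening: 40.9
grasp_force: 25.0
```

```bash
python3 - <<'E'
from cloud import *
np.set_printoptions(precision=1,suppress=True)
S=[]
for c in('scene','top','wrist'):
    s=robot.state();S.append(np.r_[s['tool_pos'],s['ee_rot']]);p=robot.read_camera(c)
    if c!='wrist':save(p,'ins_'+c)
    P,C=cloud(p,s);m=(np.hypot(P[:,0]-600,P[:,1]-193)<25)&(P[:,2]>160)&(P[:,2]<176)
    if m.sum()>8:print(c,m.sum(),cv2.minAreaRect(P[m][:,:2].astype(np.float32)))
    C=C.astype(int);m=(C[:,0]>120)&(C[:,1]<70)&(C[:,2]<70)&(np.hypot(P[:,0]-534,P[:,1]-178)<30)&(P[:,2]>200);q=P[m]
    if len(q):print('cap',len(q),q.min(0),q.max(0),'mid',(q.min(0)+q.max(0))/2)
print(np.array(S))
delta([535.7,178.9,125],down(11.5))
E
```

```text
scene 32 ((601.257080078125, 189.53851318359375), (42.28045654296875, 12.785841941833496), 69.5268783569336)
wrist 684 ((600.4852905273438, 193.421630859375), (35.997230529785156, 12.988861083984375), 66.4284439086914)
cap 12 [526.3 189.5 269.4] [528.8 191.3 273.1] mid [527.6 190.4 271.2]
[[537.1 176.  242.5 180.   -0.3  11.4]
 [537.2 176.1 242.7 180.   -0.3  11.4]
 [537.1 176.2 242.6 180.   -0.3  11.4]]
xyz [ -1.3  -2.9 117.4] rot [ 0. -0. -0.]
```

Scaled: 114 mm / 750 = 0.152, -3.1 mm / 750 = -0.0041, 0.005 rad / 3.1416 = 0.0016.

Request:
jog_arm([
  {"x": -0.0015,"y": -0.0041,"z": 0,"rx": 0,"ry": 0.0016,"rz": 0},
  {"x": -0.0015,"y": -0.0041,"z": 0.0133,"rx": 0,"ry": 0.0016,"rz": 0},
  {"x": -0.0015,"y": -0.0041,"z": 0.04,"rx": 0,"ry": 0.0016,"rz": 0},
  {"x": -0.0015,"y": -0.0041,"z": 0.0667,"rx": 0,"ry": 0.0016,"rz": 0},
  {"x": -0.0015,"y": -0.0041,"z": 0.0933,"rx": 0,"ry": 0.0016,"rz": 0},
  {"x": -0.0015,"y": -0.0041,"z": 0.12,"rx": 0,"ry": 0.0016,"rz": 0},
  {"x": -0.0015,"y": -0.0041,"z": 0.14,"rx": 0,"ry": 0.0016,"rz": 0},
  {"x": -0.0015,"y": -0.0041,"z": 0.152,"rx": 0,"ry": 0.0016,"rz": 0},
  {"x": -0.0015,"y": -0.0041,"z": 0.152,"rx": 0,"ry": 0.0016,"rz": 0},
  {"x": -0.0015,"y": -0.0041,"z": 0.152,"rx": 0,"ry": 0.0016,"rz": 0},
  {"x": -0.0015,"y": -0.0041,"z": 0.152,"rx": 0,"ry": 0.0016,"rz": 0},
])

```text
t: 14.58
tool_pos: [535.3, 179.2, 127.6]
ee_rot: [180.0, -0.5, 11.4]
ft_force: [0.0, 0.6, 0.5]
opening: 40.9
grasp_force: 25.0
```

```bash
python3 look.py w5; python3 - <<'E'
from cloud import *
p=robot.read_camera('scene');a=p['frame'][100:230,160:320,::-1]
cv2.imwrite('pics/s3.png',cv2.resize(a,None,fx=4.6,fy=4.6,interpolation=2))
delta([535.9,179.2,125],down(11.5))
E
```

```text
14.5833 [535.28913356 179.16853811 127.61063301] [179.95193373  -0.48796628  11.41650661]
xyz [0.4 0.1 2.9] rot [ 0.001 -0.009 -0.002]
```

View pics/s3.png

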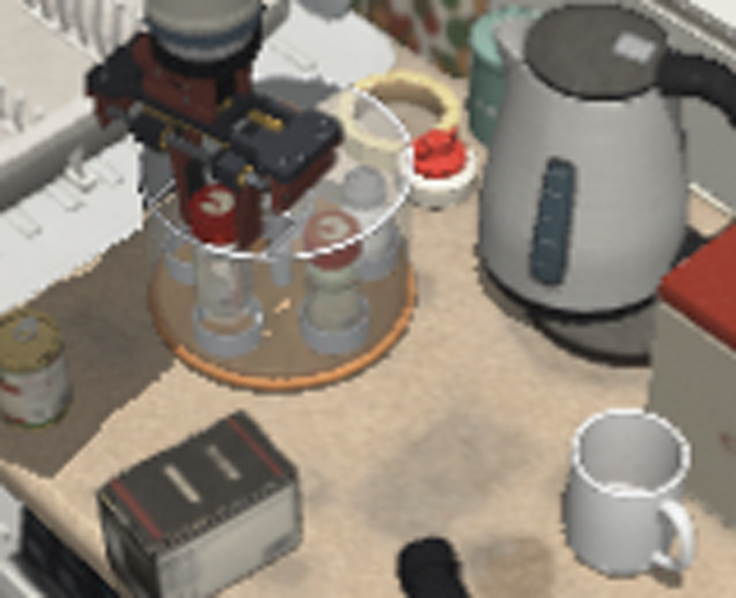

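The jar (cap at (212,212)) hangs through the mouth, its foot at (225,320) just above the collar ring (229,335) and lined up with it. Lowering slowly.

Scaled: 14 mm / 750 = 0.0187, 12 mm / 750 = 0.016, -0.009 rad / 3.1416 = -0.0029.

Request:
jog_arm([
  {"x": 0.0005,"y": 0,"z": 0.0027,"rx": 0,"ry": -0.0029,"rz": 0},
  {"x": 0.0005,"y": 0,"z": 0.0067,"rx": 0,"ry": -0.0029,"rz": 0},
  {"x": 0.0005,"y": 0,"z": 0.012,"rx": 0,"ry": -0.0029,"rz": 0},
  {"x": 0.0005,"y": 0,"z": 0.016,"rx": 0,"ry": -0.0029,"rz": 0},
  {"x": 0.0005,"y": 0,"z": 0.0187,"rx": 0,"ry": -0.0029,"rz": 0},
  {"x": 0.0005,"y": 0,"z": 0.0187,"rx": 0,"ry": -0.0029,"rz": 0},
])

```text
t: 15.18
tool_pos: [534.8, 178.9, 112.2]
ee_rot: [179.9, 0.2, 11.4]
ft_force: [-0.2, -0.3, -1.6]
opening: 40.5
grasp_force: 25.0
```

Scaled: 12 mm / 750 = 0.016, 9 mm / 750 = 0.012.

Request:
jog_arm([
  {"x": 0,"y": 0,"z": 0.004,"rx": 0,"ry": 0,"rz": 0},
  {"x": 0,"y": 0,"z": 0.008,"rx": 0,"ry": 0,"rz": 0},
  {"x": 0,"y": 0,"z": 0.012,"rx": 0,"ry": 0,"rz": 0},
  {"x": 0,"y": 0,"z": 0.016,"rx": 0,"ry": 0,"rz": 0},
  {"x": 0,"y": 0,"z": 0.016,"rx": 0,"ry": 0,"rz": 0},
  {"x": 0,"y": 0,"z": 0.016,"rx": 0,"ry": 0,"rz": 0},
])

```text
t: 15.68
tool_pos: [535.0, 179.0, 100.6]
ee_rot: [179.9, 0.1, 11.4]
ft_force: [0.4, 0.1, -1.1]
opening: 40.8
grasp_force: 25.0
```

Inside the collar with no side force. The last few millimetres until contact.

Scaled: 2 mm / 750 = 0.0027, 1 mm / 750 = 0.0013.

Request:
jog_arm([
  {"x": 0,"y": 0,"z": 0.0013,"rx": 0,"ry": 0,"rz": 0},
  {"x": 0,"y": 0,"z": 0.0027,"rx": 0,"ry": 0,"rz": 0},
  {"x": 0,"y": 0,"z": 0.0027,"rx": 0,"ry": 0,"rz": 0},
  {"x": 0,"y": 0,"z": 0.0027,"rx": 0,"ry": 0,"rz": 0},
])

```text
t: 16.02
tool_pos: [535.1, 179.0, 98.9]
ee_rot: [179.9, 0.1, 11.4]
ft_force: [0.8, 0.4, -0.7]
opening: 40.8
grasp_force: 25.0
```

Scaled: 1 mm / 750 = 0.0013.

Request:
jog_arm([
  {"x": 0,"y": 0,"z": 0.0013,"rx": 0,"ry": 0,"rz": 0},
  {"x": 0,"y": 0,"z": 0.0013,"rx": 0,"ry": 0,"rz": 0},
  {"x": 0,"y": 0,"z": 0.0013,"rx": 0,"ry": 0,"rz": 0},
])

```text
t: 16.27
tool_pos: [535.3, 179.0, 98.0]
ee_rot: [179.9, 0.1, 11.4]
ft_force: [-0.2, -0.1, 0.7]
opening: 40.6
grasp_force: 25.0
```

Scaled: 1 mm / 750 = 0.0013.

Request:
jog_arm([
  {"x": 0,"y": 0,"z": 0.0013,"rx": 0,"ry": 0,"rz": 0},
  {"x": 0,"y": 0,"z": 0.0013,"rx": 0,"ry": 0,"rz": 0},
  {"x": 0,"y": 0,"z": 0.0013,"rx": 0,"ry": 0,"rz": 0},
])

```text
t: 16.52
tool_pos: [535.7, 179.2, 97.9]
ee_rot: [180.0, 0.0, 11.4]
ft_force: [-1.5, -0.2, 9.0]
opening: 40.6
grasp_force: 25.0
```

Floor contact (9 N). Opening only to about 57 mm so the finger backs stay clear of the mouth's sides.

Request:
jog_arm([
  {"x": 0,"y": 0,"z": 0,"rx": 0,"ry": 0,"rz": 0},
  {"x": 0,"y": 0,"z": 0,"rx": 0,"ry": 0,"rz": 0},
  {"x": 0,"y": 0,"z": 0,"rx": 0,"ry": 0,"rz": 0},
  {"x": 0,"y": 0,"z": 0,"rx": 0,"ry": 0,"rz": 0},
  {"x": 0,"y": 0,"z": 0,"rx": 0,"ry": 0,"rz": 0},
  {"x": 0,"y": 0,"z": 0,"rx": 0,"ry": 0,"rz": 0},
], gripper=0.35)

```text
t: 17.02
tool_pos: [535.1, 179.0, 96.7]
ee_rot: [179.9, 0.1, 11.4]
ft_force: [-0.2, 0.3, 0.5]
opening: 57.2
grasp_force: 0.0
```

Scaled: -170 mm / 750 = -0.2267, -160 mm / 750 = -0.2133.

Request:
jog_arm([
  {"x": 0,"y": 0,"z": -0.0067,"rx": 0,"ry": 0,"rz": 0},
  {"x": 0,"y": 0,"z": -0.02,"rx": 0,"ry": 0,"rz": 0},
  {"x": 0,"y": 0,"z": -0.0467,"rx": 0,"ry": 0,"rz": 0},
  {"x": 0,"y": 0,"z": -0.0867,"rx": 0,"ry": 0,"rz": 0},
  {"x": 0,"y": 0,"z": -0.1333,"rx": 0,"ry": 0,"rz": 0},
  {"x": -0.0267,"y": 0,"z": -0.18,"rx": 0,"ry": 0,"rz": 0},
  {"x": -0.0667,"y": 0,"z": -0.2133,"rx": 0,"ry": 0,"rz": 0},
  {"x": -0.08,"y": 0,"z": -0.2267,"rx": 0,"ry": 0,"rz": 0},
  {"x": -0.08,"y": 0,"z": -0.2267,"rx": 0,"ry": 0,"rz": 0},
  {"x": -0.08,"y": 0,"z": -0.2267,"rx": 0,"ry": 0,"rz": 0},
])

```text
t: 17.85
tool_pos: [477.0, 167.5, 268.3]
ee_rot: [180.0, -0.1, 11.4]
ft_force: [0.1, -0.2, 0.0]
opening: 56.8
grasp_force: 0.0
```

```bash
python3 look.py w6; python3 - <<'E'
from cloud import *
import pickle
np.set_printoptions(precision=1,suppress=True)
p,s=pickle.load(open('w6.pkl','rb'));P,C=cloud(p,s);C=C.astype(int)
m=(np.hypot(P[:,0]-600,P[:,1]-193)<25)&(P[:,2]>160)&(P[:,2]<176);print(cv2.minAreaRect(P[m][:,:2].astype(np.float32)))
m=(C[:,0]>C[:,1]+60)&(np.hypot(P[:,0]-534,P[:,1]-179)<32)&(P[:,2]>95)&(P[:,2]<140);q=P[m];print('cap',len(q),np.percentile(q[:,2],[10,50,90]),q.min(0),q.max(0))
E
```

```text
17.85 [477.04095538 167.51472865 268.27775231] [ 1.79962637e+02 -6.69228235e-02  1.14195814e+01]
((600.1105346679688, 193.40945434570312), (35.80427169799805, 12.931086540222168), 66.28284454345703)
cap 1 [124.5 124.5 124.5] [515.9 166.5 124.5] [515.9 166.5 124.5]
```

View pics/w6.png

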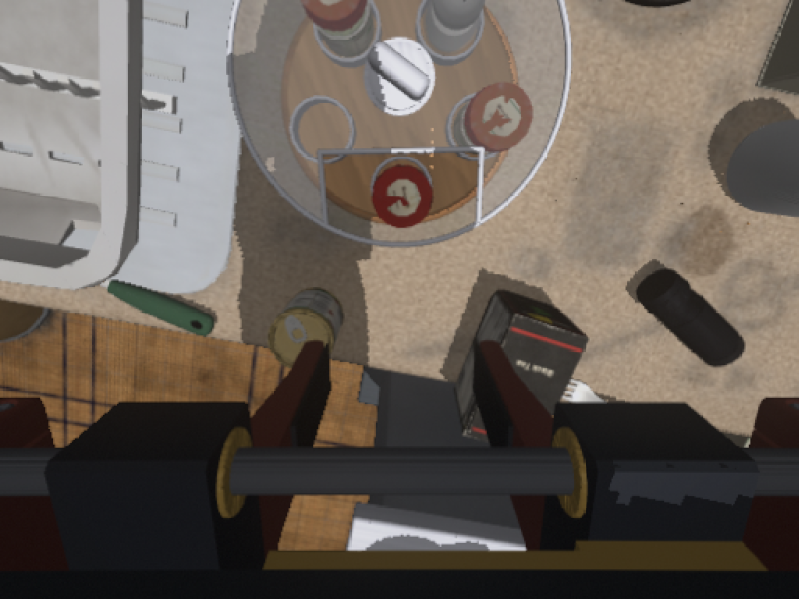

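The jar is seated: its cap at (402,195) fills the collar under the mouth and its top is at z≈124.5. The bar knob at (400,70) is unchanged at 66.4°. Next I'll grip it and turn +72°.

```bash
python3 -c "
from h import *
delta([600.2,193.4,240],down(66.4))"
```

```text
xyz [125.8  -1.1  27.2] rot [ 0.001  0.001 -0.96 ]
```

Scaled: 125.8 mm / 750 = 0.1677, 120 mm / 750 = 0.16, -0.96 rad / 3.1416 = -0.3056.

Request:
jog_arm([
  {"x": 0.04,"y": 0,"z": 0,"rx": 0,"ry": 0,"rz": -0.0382},
  {"x": 0.0867,"y": -0.0013,"z": 0.0067,"rx": 0,"ry": 0,"rz": -0.0764},
  {"x": 0.1333,"y": -0.0013,"z": 0.02,"rx": 0,"ry": 0,"rz": -0.1146},
  {"x": 0.16,"y": -0.0013,"z": 0.0333,"rx": 0,"ry": 0,"rz": -0.1528},
  {"x": 0.1677,"y": -0.0013,"z": 0.0373,"rx": 0,"ry": 0,"rz": -0.191},
  {"x": 0.1677,"y": -0.0013,"z": 0.0373,"rx": 0,"ry": 0,"rz": -0.2292},
  {"x": 0.1677,"y": -0.0013,"z": 0.0373,"rx": 0,"ry": 0,"rz": -0.2674},
  {"x": 0.1677,"y": -0.0013,"z": 0.0373,"rx": 0,"ry": 0,"rz": -0.3056},
  {"x": 0.1677,"y": -0.0013,"z": 0.0373,"rx": 0,"ry": 0,"rz": -0.3056},
  {"x": 0.1677,"y": -0.0013,"z": 0.0373,"rx": 0,"ry": 0,"rz": -0.3056},
  {"x": 0.1677,"y": -0.0013,"z": 0.0373,"rx": 0,"ry": 0,"rz": -0.3056},
])

```text
t: 18.82
tool_pos: [599.8, 193.1, 237.6]
ee_rot: [-179.9, 0.2, 66.2]
ft_force: [-0.4, 0.3, -0.8]
opening: 56.9
grasp_force: 0.0
```

```bash
python3 -c "
from h import *
print(robot.state()['joint_positions'])
delta([600.2,193.4,150],down(66.4))"
```

```text
[ 1.67865212e+01  2.38530463e+01  9.18513006e+01 -5.31751354e-02
  6.44907117e+01  4.05995397e+01]
xyz [ 0.7  0.5 87.6] rot [-0.002  0.003 -0.003]
```

Scaled: 86 mm / 750 = 0.1147, 82 mm / 750 = 0.1093.

Request:
jog_arm([
  {"x": 0.0007,"y": 0,"z": 0.0333,"rx": 0,"ry": 0,"rz": 0},
  {"x": 0.0007,"y": 0,"z": 0.0667,"rx": 0,"ry": 0,"rz": 0},
  {"x": 0.0007,"y": 0,"z": 0.0933,"rx": 0,"ry": 0,"rz": 0},
  {"x": 0.0007,"y": 0,"z": 0.1093,"rx": 0,"ry": 0,"rz": 0},
  {"x": 0.0007,"y": 0,"z": 0.1147,"rx": 0,"ry": 0,"rz": 0},
  {"x": 0.0007,"y": 0,"z": 0.1147,"rx": 0,"ry": 0,"rz": 0},
  {"x": 0.0007,"y": 0,"z": 0.1147,"rx": 0,"ry": 0,"rz": 0},
])

```text
t: 19.4
tool_pos: [600.4, 193.7, 153.4]
ee_rot: [-180.0, 0.1, 66.4]
ft_force: [0.2, 0.4, 0.3]
opening: 57.1
grasp_force: 0.0
```

Request:
jog_arm([
  {"x": 0,"y": 0,"z": 0,"rx": 0,"ry": 0,"rz": 0},
  {"x": 0,"y": 0,"z": 0,"rx": 0,"ry": 0,"rz": 0},
  {"x": 0,"y": 0,"z": 0,"rx": 0,"ry": 0,"rz": 0},
  {"x": 0,"y": 0,"z": 0,"rx": 0,"ry": 0,"rz": 0},
  {"x": 0,"y": 0,"z": 0,"rx": 0,"ry": 0,"rz": 0},
  {"x": 0,"y": 0,"z": 0,"rx": 0,"ry": 0,"rz": 0},
  {"x": 0,"y": 0,"z": 0,"rx": 0,"ry": 0,"rz": 0},
  {"x": 0,"y": 0,"z": 0,"rx": 0,"ry": 0,"rz": 0},
], gripper=1, newtons=30)

```text
t: 20.07
tool_pos: [600.4, 193.3, 152.8]
ee_rot: [180.0, 0.1, 66.4]
ft_force: [3.6, -2.1, -0.6]
opening: 13.1
grasp_force: 30.0
```

```bash
python3 -c "
from h import *
s=robot.state();print(s['tool_pos'],s['ee_rot'],s['ft_force'],s['torque'],s['opening'])"
```

```text
[600.43620616 193.25415326 152.83421715] [1.79972160e+02 8.97874937e-02 6.64217001e+01] [ 3.61734156 -2.07927662 -0.56196022] [-0.35202735 -0.35548104  0.01245346] 13.068333338061132
```

Scaled: -1.257 rad / 3.1416 = -0.4001.

Request:
jog_arm([
  {"x": 0,"y": 0,"z": 0,"rx": 0,"ry": 0,"rz": -0.0159},
  {"x": 0,"y": 0,"z": 0,"rx": 0,"ry": 0,"rz": -0.0446},
  {"x": 0,"y": 0,"z": 0,"rx": 0,"ry": 0,"rz": -0.0732},
  {"x": 0,"y": 0,"z": 0,"rx": 0,"ry": 0,"rz": -0.1019},
  {"x": 0,"y": 0,"z": 0,"rx": 0,"ry": 0,"rz": -0.1305},
  {"x": 0,"y": 0,"z": 0,"rx": 0,"ry": 0,"rz": -0.1592},
  {"x": 0,"y": 0,"z": 0,"rx": 0,"ry": 0,"rz": -0.1878},
  {"x": 0,"y": 0,"z": 0,"rx": 0,"ry": 0,"rz": -0.2165},
  {"x": 0,"y": 0,"z": 0,"rx": 0,"ry": 0,"rz": -0.2451},
  {"x": 0,"y": 0,"z": 0,"rx": 0,"ry": 0,"rz": -0.2737},
  {"x": 0,"y": 0,"z": 0,"rx": 0,"ry": 0,"rz": -0.3024},
  {"x": 0,"y": 0,"z": 0,"rx": 0,"ry": 0,"rz": -0.331},
  {"x": 0,"y": 0,"z": 0,"rx": 0,"ry": 0,"rz": -0.3597},
  {"x": 0,"y": 0,"z": 0,"rx": 0,"ry": 0,"rz": -0.382},
  {"x": 0,"y": 0,"z": 0,"rx": 0,"ry": 0,"rz": -0.4001},
  {"x": 0,"y": 0,"z": 0,"rx": 0,"ry": 0,"rz": -0.4001},
  {"x": 0,"y": 0,"z": 0,"rx": 0,"ry": 0,"rz": -0.4001},
  {"x": 0,"y": 0,"z": 0,"rx": 0,"ry": 0,"rz": -0.4001},
])

```text
t: 21.57
tool_pos: [601.3, 193.5, 152.9]
ee_rot: [180.0, 0.1, 138.4]
ft_force: [5.3, -1.7, -3.3]
opening: 12.6
grasp_force: 30.0
```

Request:
jog_arm([
  {"x": 0,"y": 0,"z": 0,"rx": 0,"ry": 0,"rz": 0},
  {"x": 0,"y": 0,"z": 0,"rx": 0,"ry": 0,"rz": 0},
  {"x": 0,"y": 0,"z": 0,"rx": 0,"ry": 0,"rz": 0},
  {"x": 0,"y": 0,"z": 0,"rx": 0,"ry": 0,"rz": 0},
  {"x": 0,"y": 0,"z": 0,"rx": 0,"ry": 0,"rz": 0},
  {"x": 0,"y": 0,"z": 0,"rx": 0,"ry": 0,"rz": 0},
], gripper=0.3)

```text
t: 22.07
tool_pos: [599.6, 193.6, 152.7]
ee_rot: [-179.9, -0.0, 138.4]
ft_force: [0.1, 0.2, -0.2]
opening: 49.2
grasp_force: 0.0
```

Scaled: -120 mm / 750 = -0.16, -100 mm / 750 = -0.1333, 0.72 rad / 3.1416 = 0.2292.

Request:
jog_arm([
  {"x": 0,"y": 0,"z": -0.02,"rx": 0,"ry": 0,"rz": 0},
  {"x": 0,"y": 0,"z": -0.06,"rx": 0,"ry": 0,"rz": 0},
  {"x": 0,"y": 0,"z": -0.1067,"rx": 0,"ry": 0,"rz": 0},
  {"x": 0,"y": 0,"z": -0.16,"rx": 0,"ry": 0,"rz": 0},
  {"x": -0.0533,"y": 0,"z": -0.16,"rx": 0,"ry": 0,"rz": 0.0382},
  {"x": -0.08,"y": -0.04,"z": -0.16,"rx": 0,"ry": 0,"rz": 0.0764},
  {"x": -0.08,"y": -0.08,"z": -0.16,"rx": 0,"ry": 0,"rz": 0.1146},
  {"x": -0.0267,"y": -0.1333,"z": -0.16,"rx": 0,"ry": 0,"rz": 0.1528},
  {"x": 0.0267,"y": -0.1333,"z": -0.16,"rx": 0,"ry": 0,"rz": 0.191},
  {"x": 0.0667,"y": -0.1333,"z": -0.16,"rx": 0,"ry": 0,"rz": 0.2292},
  {"x": 0.0667,"y": -0.1333,"z": -0.16,"rx": 0,"ry": 0,"rz": 0.2292},
  {"x": 0.0667,"y": -0.1333,"z": -0.16,"rx": 0,"ry": 0,"rz": 0.2292},
  {"x": 0.0667,"y": -0.1333,"z": -0.16,"rx": 0,"ry": 0,"rz": 0.2292},
])

```text
t: 23.15
tool_pos: [496.8, 152.2, 273.4]
ee_rot: [-180.0, 0.1, 97.3]
ft_force: [1.1, -0.5, 0.6]
opening: 61.5
grasp_force: 0.0
```

```bash
python3 look.py w7; python3 - <<'E'
from cloud import *
import pickle
p,s=pickle.load(open('w7.pkl','rb'));P,C=cloud(p,s)
m=(np.hypot(P[:,0]-600,P[:,1]-193)<25)&(P[:,2]>160)&(P[:,2]<176)
if m.sum()>5:print(cv2.minAreaRect(P[m][:,:2].astype(np.float32)))
print('expect pocket a rim',proj(p,[533.8,179,42],s)*1.56,'proj jar cap',proj(p,[533.8-0,179,125],s)*1.56,'knob',proj(p,[600,193,168],s)*1.56)
p=robot.read_camera('top');cv2.imwrite('pics/t7.png',cv2.resize(p['frame'][110:215,100:240,::-1],None,fx=5.5,fy=5.5,interpolation=2))
E
```

```text
23.15 [496.83982123 152.19161712 273.43820176] [-1.79980360e+02  6.78527442e-02  9.73306940e+01]
((599.6973876953125, 194.4158477783203), (13.274282455444336, 34.69824981689453), 47.88962936401367)
expect pocket a rim [447.35279933 228.48416224] proj jar cap [458.97673981 245.12832816] knob [579.1809551  248.76846538]
```

I've used all 10 pictures, so I'll check this numerically. The bar is now at 137.9° (66.4 + 72 = 138.4).

```bash
python3 - <<'E'
from cloud import *
import pickle
p=robot.read_camera('top');st=robot.state()
pw,sw=pickle.load(open('w7.pkl','rb'))
for n,q,ss in(('top',p,None),('wrist',pw,sw)):
    for nm,X in(('new jar cap',[592.7,125.7,125]),('mouth floor',[533.8,179,20]),('mouth cap height',[533.8,179,125])):
        u,v=np.round(proj(q,X,ss)).astype(int)
        if 4<=u<508 and 4<=v<380:
            f=q['frame'][v-6:v+7,u-6:u+7].astype(int);print(n,nm,(u,v),'red px',int(((f[...,0]-f[...,1])>60).sum()),np.median(f.reshape(-1,3),0),atd(q,(u,v),ss))
f=pw['frame'].astype(int);m=((f[...,0]-f[...,1])>45).astype(np.uint8)
k,l,stt,cen=cv2.connectedComponentsWithStats(m)
for i in range(1,k):
    if stt[i,4]>60:print('red blob',cen[i],stt[i,4],atz(pw,cen[i],125,sw))
for n in('tin','tea_box','mug','jar'):
    print(n,[(np.round(r['centre']),round(r['confidence'],2)) for r in robot.recognise(n,p)][:3])
print(st['ft_force'],st['t'])
E
```

```text
top new jar cap (np.int64(179), np.int64(163)) red px 3 [147.  96.  93.] [588.1519246  121.72482317 142.24268644]
top mouth floor (np.int64(166), np.int64(193)) red px 0 [130. 110.  99.] [511.51650234 152.72432348 123.21241661]
top mouth cap height (np.int64(157), np.int64(184)) red px 0 [125.  96.  73.] [557.18256295 205.07046223  25.44832542]
wrist new jar cap (np.int64(337), np.int64(209)) red px 0 [158. 149. 140.] [587.28148391 130.8988478  141.35375464]
wrist mouth floor (np.int64(285), np.int64(144)) red px 0 [159. 122.  86.] [533.30956077 179.44344763  20.26711086]
wrist mouth cap height (np.int64(294), np.int64(157)) red px 0 [162. 137. 114.] [549.29553582 162.41178737  20.75844519]
red blob [469.65434381 149.13678373] 541 [720.94470128 211.81179929 125.        ]
red blob [293.21590909 144.93939394] 264 [530.52723151 192.0468916  125.        ]
red blob [311.99182561 148.72207084] 367 [551.47217728 190.59693627 125.        ]
red blob [451.09716599 150.1659919 ] 247 [701.48883502 208.20555684 125.        ]
red blob [337.0256917  209.74110672] 506 [593.09340794 124.56031279 125.        ]
red blob [133.         230.21904762] 105 [358.7846867   68.27728511 125.        ]
tin [(array([142., 239.]), 0.62)]
tea_box [(array([210., 241.]), 0.62), (array([162., 179.]), 0.44)]
mug [(array([279., 167.]), 0.56)]
jar [(array([266., 220.]), 0.68)]
[ 0.14448874  0.37196345 -0.61653772] 23.3
```

```bash
python3 -c "
from h import *
print(robot.sign_off())"
```

```text
the job is handed in; nothing more can be done
None
```

The jar was lowered foot first into the pocket under the mouth, the carousel was turned one click counter-clockwise so the other empty pocket is under the mouth, and the job was handed in at about 23 s; the sign-off gave no verdict.

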